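Seat the keyed lens block in the blocker's nest and clamp it

TASK

Put the red lens block with the white stripe into the keyed pocket of the lens blocker's sprung nest, working it about gently until it drops fully home, and never push the nest down to its stop. Then let go of the block and press the chrome button all the way down to clamp it, and leave the block fully seated. Do not press the button before the block is home, and leave the two plain red blocks, the marker holder and the clear cradle where they are.

Things in the scene. Friction and masses are not known exactly. Their poses are not given: they have to be found in the camera images.
- striped_block: Lens block to be seated: red plastic, 50 mm tall, 30 to 65 g, upright, white stripe along its x on top and key. Foot 30 (x) by 26 (y) by 14 mm high, square-edged, with a key lug 10 mm wide and 14 mm high sticking out 6 mm on its +x side. Above it a grip post 24 (x) by 20 (y) mm, from 14 to 50 mm height. Origin: centre of the 30 x 26 mm underside (lug not counted); z up.
- plain_block_a: A spare red lens block of the same shape and size without a stripe; bystander. Origin: centre of its underside, z up.
- plain_block_b: A second spare red lens block without a stripe; bystander. Origin: centre of its underside, z up.
- marker_holder: Round steel cup, 48 mm across and 60 mm high, with lens markers standing in it up to 123 mm; loose, bystander. Origin: centre of its underside.
- tracer_cradle: Clear acrylic frame tracer cradle, 100 mm (x) by 150 mm (y), 48 mm high, with a black spectacle frame in it; loose, bystander. Origin: centre of its underside.
- blocker: Grey lens blocker, fixed; front faces its own -x. In its frame: flat deck 60 mm high, x -90 to 110 mm, y -170 to 100 mm; control ledge 45 mm high in front (x -138 to -88 mm); housing 200 mm high (its steel arm 230 mm) on the deck's right part, y -170 to -80 mm. The nest stands on the deck. Origin at counter height; z up.
- nest_nominal (a point): Nominal centre of the nest's pocket floor, 68 mm above the counter, with the blocker's axes. Nests are shimmed by hand: the real pocket lies up to 5 mm off in x and up to 5 mm off in y and is turned up to 1.5 degrees, so it must be found by feel or sight. With the block home, its origin is at this height and its x axis (key) points along this +x.
- nest (a joint): How far the sprung nest is pushed straight down, in m: 0 = up (free), 0.006 = on its hard stop. It starts to give at about 3 N and takes 1.5 N more for each mm; it springs back up when let go, also when the block drops into the pocket. More than 0.005 counts as pushed to the stop.
- chrome_button (a joint): Travel of the round chrome push button (28 mm across, pressed straight down) on the blocker's front ledge, in m: 0 = up, 0.006 = fully down, which takes about 5 N; it springs back.
- chrome_button_top (a point): Centre of the chrome button's top face, when up. z up.
- nest_mouth (a point): Nominal centre of the pocket's mouth, level with the nest's top, 77 mm above the counter. Nest: aluminium plate 74 (x) by 68 (y) mm. Pocket: black floor, 9 mm deep, plain edges, no chamfer, 32.5 (x) by 28.5 (y) mm plus a key slot 12.5 mm wide on its +x side for the lug (red mark beyond the slot): 1.25 mm loose all round. Off by as much as the pocket floor's point.

How it is judged:
By the outcome, as a careful person would: the job done as asked, in the order asked, and still so for the second after the job is handed in, with the robot touching nothing.
It also fails if it takes over 67 s, if anything falls off the work surface, if the arm or the gripper's body presses on something with over 40 N, if the wrist force passes 120 N, or if a joint passes its speed limit or range.

ROBOT

A 6-joint arm with a two-finger parallel gripper is mounted at the origin on the work surface. World frame = base frame: x ahead of the robot, y to its left, z up, the work surface at z = 0. Lengths are in m, angles in rad, forces in N, time in s.
With the tool pointing down it reaches from about 0.25 to 0.775 m from the base axis. Payload 4 kg.
Tool frame: the origin (TCP) lies midway between the tips of the shut fingers; the grasp point (between the pads) lies 19 mm behind it; z points along the fingers, y is the line along which they close (so a half turn about z gives the same grasp; the last joint's range is limited). The gripper opens to 94 mm and grips with 3 to 60 N. Pads are 16 mm wide; open, the fingers measure 119 mm over their backs; the gripper's body (75 mm by 177 mm) begins 78 mm behind the grasp point.
Start: joints at [-1.438, 0.087, 1.371, -0, 1.684, -0.103], TCP at [0.128, -0.535, 0.206] pointing down, gripper open.
Joint ranges: [-3.1, 3.1], [-0.76, 2.03], [0.27, 2.55], [-1.08, 4.22], [0.17, 2.65], [-2.57, 2.57]. Speed limits (rad/s): [2.79, 2.79, 3.14, 3.14, 3.14, 3.14].

INTERFACE

Orientations are given as [roll, pitch, yaw] about the fixed x, y, z axes, in that order (R = Rz(yaw) Ry(pitch) Rx(roll)).
In Python, from bench import get_obs, snapshot, close_job gives the robot as it stands. The module is installed in compiled form; this text tells all that it offers.
- The arm moves only by the tool drive_tool, never from a script. Its argument "commands" is a list of rows, each a list of 6 numbers: the shift along the tool's x, y, z in units of 0.04 m (1.0 is 0.04 m), then the turn, a rotation vector about the tool's x, y, z in units of 0.1 rad (1.0 is 0.1 rad). In form: [[dx, dy, dz, wx, wy, wz], ...]. A call has 1 to 20 rows; each row shifts and turns the commanded pose from where the row before left it, along the tool's axes as they then stand; what a row does not reach is not made up. A row lasts 1/8 s, in which the tool goes at most 62.5 mm and 10.7 degrees, less where a joint would pass 70% of its speed; a pose out of reach is approached as far as the arm can. A call with a number of a shift or a turn outside -1 to 1 is refused whole. A call with a gripper value outside its range is refused whole. "gripper" is the closure, from 0 (fully open) to 1 (shut), set as the call begins (left out, the last holds). The fingers move at their own pace and stop on an object; the grip force is fixed at half the most. Time passes only in rows, so rows that do not move let the fingers close. It gives the time, the measured TCP pose, the force, the opening and the grip force at its end, in the units of the state.
- get_obs(): the state, without advancing time (a new reading comes with each control period).
- snapshot(name): name is "side" or "top"; returns a dict with "image" (400x640x3 uint8, blue, green, red), "range_z" (400x640 float32, m along the optical axis (not along the pixel's ray), 0 where there is no reading), "fx", "fy", "cx", "cy" (pixels), "rvec" (rotation vector, rad) and "tvec" (3), from world to camera coordinates, as OpenCV has them. Camera axes: x right, y down, z forward; pixel columns grow to the right and rows downward; lengths in m; the calibration is good to about 2 mm. A picture is of the moment at which its call begins.
- close_job(): hands the job in; it is judged then, once.
The state is a dict: "time": time; "joint_positions": joint angles; "qvel": joint speeds; "joint_torque": joint torques, N m; "tool_pos": TCP position; "ee_rot": TCP orientation; "wrist_force": force on the tool from outside, world axes, zero at the start; "wrist_torque": the same for the moment, N m; "width": finger opening in m; "finger_force": force on a finger pad.
Only numpy, scipy, OpenCV 4.12 (cv2) and the standard library are available. Lean on these libraries where they do the work, as an engineer would, in place of code of your own. Each camera call takes 0.05 s, during which the arm holds its last target. There are 200 camera calls.

## Working session

There is one attempt and no reset: what is moved stays moved. The work goes in short steps, Python scripts to look and compute and a tool call to move; the robot and the scene stay as the last step left them, time stands still between calls to the robot, and variables do not carry over. Pictures are saved under pics/ and viewed, at most 10 in all, crops included, and the job is handed in when it is done.

Besides the shell and the picture viewer there is one more tool, called after "Call:" by a JSON object that holds its "op" and its "data", one argument or row to a line. drive_tool: Moves the arm, as the interface text tells. Its arguments: {"type":"object","properties":{"commands":{"type":"array"},"gripper":{"type":"number"}},"required":["commands"]}

```bash
mkdir -p pics
cat > h.py <<'E'
import numpy as np, cv2
from bench import get_obs, snapshot, close_job
def cam(s):
    R=cv2.Rodrigues(np.array(s['rvec'],float))[0]; t=np.array(s['tvec'],float).ravel(); return R,t
def ray(s,u,v,z):
    R,t=cam(s); d=R.T@np.array([(u-s['cx'])/s['fx'],(v-s['cy'])/s['fy'],1]); c=-R.T@t
    return c+d*(z-c[2])/d[2]
def pts(s):
    R,t=cam(s); v,u=np.mgrid[0:400,0:640]; Z=s['range_z']
    P=np.stack([(u-s['cx'])/s['fx']*Z,(v-s['cy'])/s['fy']*Z,Z],-1)
    return (P-t)@R
def proj(s,p):
    R,t=cam(s); q=R@np.array(p)+t; return s['fx']*q[0]/q[2]+s['cx'],s['fy']*q[1]/q[2]+s['cy']
E
python3 - <<'E'
from h import *
o=get_obs(); print({k:np.round(v,3) for k,v in o.items()})
for n in('top','side'):
    s=snapshot(n); R,t=cam(s); print(n,-R.T@t,s['fx']); print(R)
    cv2.imwrite(f'pics/{n}0.png',s['image']); np.save(f'{n}0.npy',s,allow_pickle=True)
    P=pts(s); b,g,r=[s['image'][...,i].astype(int) for i in range(3)]
    m=((r>90)&(r>2*g)&(r>2*b)).astype('uint8')
    k,l,st,c=cv2.connectedComponentsWithStats(m)
    for i in range(1,k):
        if st[i,4]>25: print(st[i],c[i].round(1),np.median(P[l==i],0).round(3),P[l==i][:,2].max().round(3))
E
```

```text
{'time': np.float64(0.0), 'joint_positions': array([-1.438,  0.088,  1.372, -0.   ,  1.684, -0.103]), 'qvel': array([ 0.001,  0.   ,  0.   ,  0.   , -0.   ,  0.001]), 'joint_torque': array([-1.0000e-03, -3.4018e+01, -3.0243e+01,  7.2000e-02,  3.3000e-02,
       -0.0000e+00]), 'tool_pos': array([ 0.128, -0.534,  0.204]), 'ee_rot': array([-3.139, -0.   ,  0.236]), 'wrist_force': array([ 0.241, -0.542,  0.265]), 'wrist_torque': array([-0.073, -0.018, -0.029]), 'finger_force': np.float64(0.0), 'width': np.float64(0.094)}
top [0.41830455 0.09012001 0.93823796] 445.3338609594411
[[ 0.13177111 -0.99126376  0.00570409]
 [-0.96781941 -0.12989483 -0.21552939]
 [ 0.21438741  0.02288002 -0.97648069]]
[266 198  16  17 140] [272.7 205.1] [0.573 0.205 0.049] 0.938
[220 251  17  17 157] [227.5 259. ] [0.453 0.277 0.049] 0.938
[289 259   5  13  28] [291.1 265.1] [0.458 0.149 0.05 ] 0.055
[295 260   8  14  63] [298.9 266.7] [0.457 0.134 0.048] 0.053
side [0.4844494  0.59666669 0.73032493] 403.9052475338209
[[-0.98158745 -0.19098202  0.00345626]
 [-0.15464117  0.7839252  -0.60128811]
 [ 0.11212577 -0.59075134 -0.79902482]]
```

View pics/top0.png

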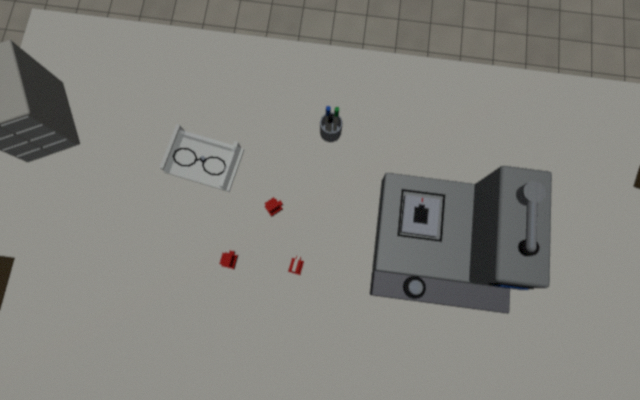

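View pics/side0.png

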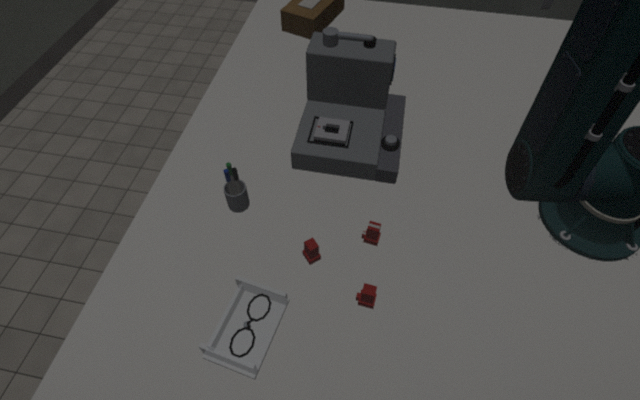

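Top view: striped block at about (296,266), plain blocks at (273,205) and (228,259), nest pocket at (421,214), button at (415,287). Side view: striped block at (372,233), nest (331,130), button (391,142).

Run:
```python
from h import *
T=np.load('top0.npy',allow_pickle=True).item(); S=np.load('side0.npy',allow_pickle=True).item()
def crop(s,u,v,w,h,f): return cv2.resize(s['image'][v:v+h,u:u+w],(w*f,h*f),interpolation=cv2.INTER_CUBIC)
a=crop(T,275,245,40,40,10);b=crop(T,385,175,80,60,5);b2=cv2.copyMakeBorder(b,0,100,0,0,0)
a2=cv2.copyMakeBorder(crop(S,355,215,35,30,10),0,0,0,50,0)[:200]
im=np.vstack([np.hstack([a,b2])[:400],np.hstack([a2,crop(S,300,105,60,40,5)[:200],np.zeros((200,100,3),'uint8')])])
cv2.imwrite('pics/c.png',cv2.convertScaleAbs(im,alpha=1.3))
P=pts(T);h=P[...,2]
# edges by height, top view
for nm,(u0,v0,u1,v1),lo,hi in [('blk',(280,250,312,282),.04,.06),('plate',(385,175,465,260),.070,.085),('deck',(370,165,480,290),.054,.066),('btn',(395,270,435,305),.047,.075)]:
    m=np.zeros(h.shape,bool); m[v0:v1,u0:u1]=1; m&=(h>lo)&(h<hi); q=P[m]
    r=cv2.minAreaRect(q[:,:2].astype('float32')*1000); print(nm,m.sum(),q.mean(0).round(4),np.median(q[:,2]).round(4),r)
# button
print('ledge/btn heights',h[280:296:2,405:425:3].round(3))
im=T['image']; hsv=cv2.cvtColor(im,cv2.COLOR_BGR2HSV)
sub=im[255:278,284:308]; print(cv2.cvtColor(sub,cv2.COLOR_BGR2HSV)[...,1])
print(im[195:228,405:438].max(2))
```

```text
blk 130 [0.4578 0.1419 0.05  ] 0.0501 ((457.9904479980469, 142.23544311523438), (19.777976989746094, 23.80363655090332), 81.5156021118164)
plate 1114 [ 0.5842 -0.0894  0.0767] 0.0768 ((585.3053588867188, -89.46603393554688), (69.24241638183594, 74.92720794677734), 89.15779113769531)
deck 7900 [ 0.5595 -0.1068  0.0601] 0.06 ((555.130126953125, -114.16229248046875), (228.08932495117188, 201.3241424560547), 0.27458351850509644)
btn 734 [ 0.4562 -0.0944  0.0591] 0.0589 ((449.502197265625, -95.43421936035156), (60.843143463134766, 78.10428619384766), 7.593193054199219)
ledge/btn heights [[0.052 0.055 0.056 0.056 0.056 0.055 0.044]
 [0.058 0.056 0.065 0.067 0.07  0.056 0.058]
 [0.058 0.056 0.065 0.068 0.071 0.069 0.06 ]
 [0.058 0.062 0.068 0.068 0.066 0.068 0.061]
 [0.057 0.062 0.066 0.066 0.067 0.067 0.057]
 [0.059 0.056 0.065 0.067 0.065 0.069 0.055]
 [0.056 0.056 0.062 0.066 0.066 0.065 0.056]
 [0.055 0.058 0.938 0.065 0.067 0.06  0.057]]
[[ 10  12  12  12  11  12  12  12  10  12  14  18  31  27  16  14  12  12
   12  12  10  11  12  12]
 [ 11  11   9  10  10  11  16  12  16  18  14  27
[... 1665 characters left out ...]
9]
 [ 11   9  10  12  14  22  23  38  46  63  80 106 133 150 165 172 101  29
   12  11  10   7  12  11]
 [ 11  10   9   9  14  12  12  12  18  22  34  48  59  77  96 105  66  22
   11  11  12  12   9  14]
 [  9  14   9  11  12  12  10  11  10  14  12  14  24  28  43  51  34  15
   11  12   9  14  11   9]
 [ 12  12  11  10   9  12  11  12  11  12  10  11  14  14  12  20  11  11
   11  12  12  12  12  11]
 [ 12  11  12  14  12  12  12   9  12  11  12  14  12  12   9  12  12  12
   12  11  12  12  12  11]]
[[105 117 124 ...  74  66  63]
 [103 123 127 ... 100  95  91]
 [100 126 131 ... 110 108 107]
 ...
 [131 129 130 ... 131 129 124]
 [131 130 129 ... 131 131 122]
 [131 133 133 ... 131 127 121]]
```

View pics/c.png

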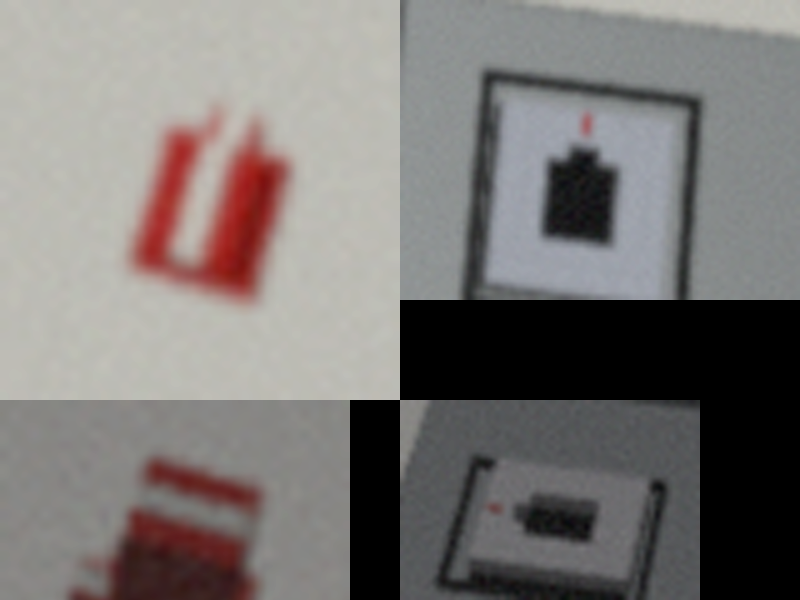

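The crops show the stripe running along the block at a yaw of about -8.5°, with the key towards +x. The pocket is black with its slot and the red mark on the +x side. Next I'll measure the pocket, button and housing.

```bash
cat >> h.py <<'E'
def go(p,yaw,o=None):
    "tool-frame move to world p, yaw (tool down): turn first, then shift, in command units"
    from scipy.spatial.transform import Rotation as Ro
    o=o or get_obs(); dy=yaw-o['ee_rot'][2]; d=np.array(p)-o['tool_pos']
    R=Ro.from_euler('xyz',[np.pi,0,yaw]).as_matrix(); print('t',o['time'].round(2),'turn wz',(-dy/.1).round(2),'shift',(R.T@d/.04).round(3),'rpy',np.round(o['ee_rot'],4))
def region(s,box,th,z,f=8,ch=None,inv=True):
    "largest sub-pixel blob darker (inv) than th inside box, as points on plane z"
    u0,v0,u1,v1=box; g=s['image'].max(2) if ch is None else ch
    im=cv2.resize(g[v0:v1,u0:u1],None,fx=f,fy=f,interpolation=cv2.INTER_CUBIC)
    m=((im<th) if inv else (im>th)).astype('uint8')
    c=max(cv2.findContours(m,cv2.RETR_EXTERNAL,cv2.CHAIN_APPROX_NONE)[0],key=cv2.contourArea)[:,0]
    uv=(c+.5)/f-.5+[u0,v0]; return uv,np.array([ray(s,*p,z) for p in uv])
E
python3 - <<'E'
from h import *
T=np.load('top0.npy',allow_pickle=True).item(); S=np.load('side0.npy',allow_pickle=True).item()
for n,s,box,fl in (('T',T,(405,200,433,228),0),('S',S,(320,120,345,137),0)):
    u0,v0,u1,v1=box; g=s['image'].max(2)[v0:v1,u0:u1]; print(n,g.min(),np.percentile(g,90))
    th=(int(g.min())+np.percentile(g,90))/2
    uv,p=region(s,box,th,.077); a=-.015; q=p[:,:2]*1000
    print(' px',uv.min(0),uv.max(0),'world',q.min(0),q.max(0)); r=cv2.minAreaRect(q.astype('float32')); print(r)
    for k in np.arange(q[:,0].min()+1,q[:,0].max(),3):
        w=q[abs(q[:,0]-k)<.8]; print('  x%.1f y %.1f..%.1f'%(k,w[:,1].min(),w[:,1].max()),end=';')
    print()
uv,p=region(T,(400,273,430,302),130,.067,inv=False); q=p[:,:2]*1000; print('btn',cv2.minEnclosingCircle(q.astype('float32')),cv2.minAreaRect(q.astype('float32')))
print(T['image'].max(2)[287,400:432],T['image'].max(2)[272:304,415])
P=pts(T);h=P[...,2]; m=(h>.185)&(h<.21)&(P[...,0]>.4)&(P[...,1]<-.1)&(P[...,1]>-.5); print('housing',np.percentile(P[m],[1,99],axis=0).round(3))
m=(h>.058)&(h<.062)&(P[...,1]<0)&(P[...,0]>.4); print('deck',np.percentile(P[m],[.5,99.5],axis=0).round(3))
m=(h>.115)&(h<.135)&(P[...,1]>-.1)&(P[...,0]>.2);print('holder',np.median(P[m],0))
P=pts(S);h=P[...,2];m=np.zeros(h.shape,bool);m[220:260,355:390]=1;m&=(h>.045)&(h<.056);q=P[m];print('blkS',q.mean(0),cv2.minAreaRect((q[:,:2]*1000).astype('float32')))
go((.458,.142,.206),np.pi/2-np.radians(8.5))
E
```

```text
T 12 132.0
 px [413.1875 204.1875] [427.8125 223.3125] world [ 570.5521629 -103.5141475] [607.2793078  -76.33077952]
((588.9566040039062, -89.94961547851562), (26.981203079223633, 36.596744537353516), 89.3828125)
  x571.6 y -102.7..-77.0;  x574.6 y -103.3..-76.5;  x577.6 y -103.2..-76.3;  x580.6 y -103.1..-76.6;  x583.6 y -103.0..-76.7;  x586.6 y -103.0..-76.8;  x589.6 y -103.0..-76.9;  x592.6 y -103.2..-76.9;  x595.6 y -103.5..-76.6;  x598.6 y -103.4..-76.7;  x601.6 y -101.6..-78.7;  x604.6 y -95.5..-84.4;
S 11 87.0
 px [322.9375 124.0625] [338.5625 132.6875] world [ 570.17487729 -101.46675125] [606.78355768 -75.26178914]
((588.5065307617188, -88.2541275024414), (36.489070892333984, 26.187044143676758), 0.552783727645874)
  x571.2 y -97.2..-76.5;  x574.2 y -100.9..-75.9;  x577.2 y -101.4..-75.3;  x580.2 y -100.1..-76.1;  x583.2 y -100.6..-76.3;  x586.2 y -100.5..-76.4;  x589.2 y -99.9..-76.0;  x592.2 y -101.3..-75.8;  x595.2 y -100.6..-75.9;  x598.2 y -100.7..-76.5;  x601.2 y -99.2..-77.9;  x604.2 y -92.9..-84.1;
btn ((419.06915283203125, -76.34246063232422), 10.187987327575684) ((4
[... 364 characters left out ...]
sing [[ 0.47  -0.281  0.187]
 [ 0.665 -0.194  0.204]]
deck [[ 0.45  -0.195  0.058]
 [ 0.666 -0.015  0.062]]
holder [0.67858594 0.68204791 0.1243741 ]
blkS [0.45833265 0.14403173 0.04898408] ((458.0779724121094, 142.42062377929688), (22.71788787841797, 23.50987434387207), 81.67400360107422)Traceback (most recent call last):
  File "<stdin>", line 17, in <module>
  File "h.py", line 18, in go
    R=Ro.from_euler('xyz',[np.pi,0,yaw]).as_matrix(); print('t',o['time'].round(2),'turn wz',(-dy/.1).round(2),'shift',(R.T@d/.04).round(3),'rpy',np.round(o['ee_rot'],4))
                                                                ^^^^^^^^^^^^^^^
AttributeError: 'float' object has no attribute 'round'
```

```bash
sed -i "s/o\['time'\].round(2)/o['time']/; s/(-dy\/.1).round(2)/np.round(-dy\/.1,2)/" h.py
python3 - <<'E'
from h import *
T=np.load('top0.npy',allow_pickle=True).item()
print('btn',ray(T,415.4,286.8,.067))
go((.458,.142,.206),np.pi/2-np.radians(8.5))
E
```

```text
btn [ 0.44762739 -0.09402     0.067     ]
t 0.1 turn wz -11.87 shift [17.94   5.649 -0.039] rpy [-3.1396e+00 -2.0000e-04  2.3580e-01]
```

Call:
{"op": "drive_tool", "data": {
  "commands": [
    [0,0,0,0,0,-1],
    [0,0,0,0,0,-1],
    [0,0,0,0,0,-1],
    [0,0,0,0,0,-1],
    [0,0,0,0,0,-1],
    [0,0,0,0,0,-1],
    [0,0,0,0,0,-1],
    [0,0,0,0,0,-1],
    [0,0,0,0,0,-1],
    [0,0,0,0,0,-1],
    [0,0,0,0,0,-1],
    [0,0,0,0,0,-0.9]
  ],
  "gripper": 0.3
}}

```text
time: 1.6
tool_pos: [0.1284, -0.5345, 0.2048]
ee_rot: [-3.141, -0.001, 1.429]
wrist_force: [-0.2, -0.9, 0.1]
width: 0.0659
finger_force: 0.0
```

Call:
{"op": "drive_tool", "data": {
  "commands": [
    [1,0.3,0,0,0,0],
    [1,0.3,0,0,0,0],
    [1,0.3,0,0,0,0],
    [1,0.3,0,0,0,0],
    [1,0.3,0,0,0,0],
    [1,0.3,0,0,0,0],
    [1,0.3,0,0,0,0],
    [1,0.3,0,0,0,0],
    [1,0.3,0,0,0,0],
    [1,0.3,0,0,0,0],
    [1,0.3,0,0,0,0],
    [1,0.3,0,0,0,0],
    [1,0.3,0,0,0,0],
    [1,0.3,0,0,0,0],
    [1,0.3,0,0,0,0],
    [1,0.3,0,0,0,0],
    [1,0.3,0,0,0,0],
    [0.9,0.5,0,0,0,0],
    [0,0,0,0,0,0],
    [0,0,0,0,0,0]
  ]
}}

```text
time: 4.1
tool_pos: [0.453, 0.1409, 0.2049]
ee_rot: [-3.14, 0.001, 1.426]
wrist_force: [-0.2, -0.3, 1.0]
width: 0.0655
finger_force: 0.0
```

```bash
python3 -c "
from h import *
go((.458,.1422,.0185),np.pi/2-np.radians(8.5)); print(get_obs()['wrist_force'],get_obs()['tool_pos'],get_obs()['width'])"
```

```text
t 4.1 turn wz 0.04 shift [0.049 0.118 4.66 ] rpy [-3.1402e+00  1.1000e-03  1.4259e+00]
[-0.18589963 -0.26874142  1.03529315] [0.4530415  0.14094142 0.20490571] 0.06549405758389594
```

Call:
{"op": "drive_tool", "data": {
  "commands": [
    [0.05,0.12,0.8,0,0,0],
    [0,0,0.8,0,0,0],
    [0,0,0.8,0,0,0],
    [0,0,0.8,0,0,0],
    [0,0,0.7,0,0,0],
    [0,0,0.5,0,0,0],
    [0,0,0.2,0,0,0],
    [0,0,0,0,0,0]
  ]
}}

```text
time: 5.1
tool_pos: [0.4583, 0.142, 0.0215]
ee_rot: [-3.141, 0.0, 1.425]
wrist_force: [-0.6, -0.0, 0.6]
width: 0.0658
finger_force: 0.0
```

Call:
{"op": "drive_tool", "data": {
  "commands": [
    [0,0,0,0,0,0],
    [0,0,0,0,0,0],
    [0,0,0,0,0,0],
    [0,0,0,0,0,0],
    [0,0,0,0,0,0],
    [0,0,0,0,0,0],
    [0,0,0,0,0,0],
    [0,0,0,0,0,0]
  ],
  "gripper": 1
}}

```text
time: 6.1
tool_pos: [0.4587, 0.1426, 0.0216]
ee_rot: [3.141, -0.0, 1.426]
wrist_force: [-0.4, 0.2, 1.7]
width: 0.0237
finger_force: 30.0
```

Call:
{"op": "drive_tool", "data": {
  "commands": [
    [0,0,-0.5,0,0,0],
    [0,0,-0.9,0,0,0],
    [0,0,-0.9,0,0,0],
    [0,0,-0.8,0,0,-0.7],
    [0,0,-0.2,0,0,-0.63],
    [0,0,0,0,0,0]
  ]
}}

```text
time: 6.85
tool_pos: [0.459, 0.1426, 0.1541]
ee_rot: [3.14, -0.0, 1.558]
wrist_force: [-0.4, 0.2, -0.9]
width: 0.0234
finger_force: 30.0
```

```bash
python3 -c "
from h import *
go((.5868,-.0902,.115),np.pi/2-np.radians(.7)); print(get_obs()['wrist_force'],get_obs()['tool_pos'],get_obs()['width'])"
```

```text
t 6.85 turn wz -0.01 shift [-5.782  3.266  0.977] rpy [ 3.1401e+00 -1.0000e-04  1.5580e+00]
[-0.37651134  0.15477037 -0.94970867] [0.45900422 0.14264909 0.1540744 ] 0.02341864023932483
```

Call:
{"op": "drive_tool", "data": {
  "commands": [
    [-0.5,0.27,0,0,0,0],
    [-0.8,0.45,0,0,0,0],
    [-0.8,0.45,0,0,0,0],
    [-0.8,0.45,0,0,0,0],
    [-0.8,0.45,0,0,0,0],
    [-0.8,0.45,0,0,0,0],
    [-0.8,0.45,0.2,0,0,0],
    [-0.48,0.3,0.3,0,0,0],
    [0,0,0.1,0,0,0],
    [0,0,0,0,0,0],
    [0,0,0,0,0,0]
  ]
}}

```text
time: 8.22
tool_pos: [0.5865, -0.089, 0.1299]
ee_rot: [3.141, -0.0, 1.56]
wrist_force: [-0.2, -1.2, -0.2]
width: 0.0234
finger_force: 30.0
```

Run:
```python
from h import *
go((.5868,-.0902,.102),np.pi/2-np.radians(.7)); o=get_obs();print(o['wrist_force'],o['tool_pos'],o['width'])
for n in('top','side'):
    s=snapshot(n); np.save(f'{n}1.npy',s,allow_pickle=True)
    u,v=map(int,proj(s,(.587,-.09,.1))); c=s['image'][v-25:v+25,u-32:u+32]; cv2.imwrite(f'pics/{n}1.png',cv2.convertScaleAbs(cv2.resize(c,None,fx=10,fy=10,interpolation=cv2.INTER_CUBIC),alpha=1.5)); print(u-32,v-25)
a=cv2.imread('pics/top1.png');b=cv2.imread('pics/side1.png');cv2.imwrite('pics/d.png',cv2.resize(np.hstack([a,b]),(800,312)))
cv2.imwrite('pics/d.png',cv2.resize(np.vstack([a,b]),(384,600)))
```

```text
t 8.225 turn wz 0.02 shift [-0.031  0.009  0.699] rpy [ 3.1411e+00 -1.0000e-04  1.5601e+00]
[-0.22672285 -1.15491914 -0.16436566] [ 0.58645669 -0.08896698  0.12994018] 0.023419997438345528
391 187
299 95
```

View pics/d.png

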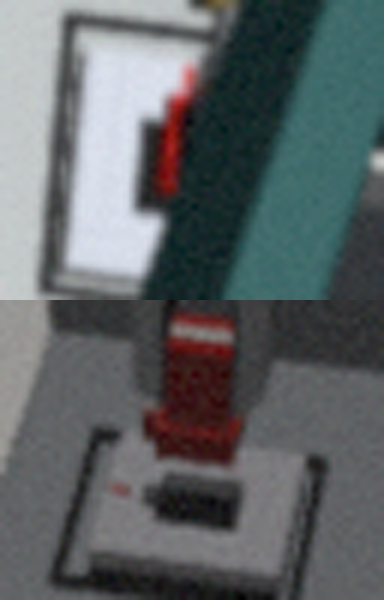

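The top view (arm hides half) shows the pocket's left edge. The side view shows the foot's lower corners at about (325,121) and (338,122), above the pocket at (324–339,124–133). I'll compare the two through the same camera.

Run:
```python
from h import *
S=np.load('side1.npy',allow_pickle=True).item(); x,y,z=.58646,-.0893,.1083
a=np.radians(-.7); c,s=np.cos(a),np.sin(a)
W=lambda p,q,h:(x+c*p-s*q,y+s*p+c*q,h)
for n,p in dict(BL=W(.015,.013,z),BR=W(-.015,.013,z),lugL=W(.021,.005,z),postTL=W(.012,.010,z+.05),postTR=W(-.012,.010,z+.05),stripe=W(0,0,z+.05)).items(): print(n,np.round(proj(S,p),2))
im=S['image'].astype(int); r=im[...,2]-im[...,1]
for v in (117,118,119): print('foot row',v,r[v,318:344])
for v in (106,108,111): print('post row',v,r[v,318:344])
for u in (328,331,334): print('col',u,list(zip(range(98,126),r[98:126,u])))
m=im.max(2)
for v in (126,128,130,131): print('pocket',v,m[v,318:346])
for u in (328,331,334): print('pcol',u,m[118:140,u])
for n,p in dict(pBL=(.0,.0)).items(): pass
x,y=.5868,-.0906
for n,p in dict(pNR=W(-.01625,.01425,.077),pNL=W(.01625,.01425,.077),pFR=W(-.01625,-.01425,.077),pFL=W(.01625,-.01425,.077),fFR=W(-.01625,-.01425,.068)).items(): print(n,np.round(proj(S,p),2))
```

```text
BL [324.24 120.72]
BR [337.38 122.62]
lugL [322.33 117.98]
postTL [326.19 102.5 ]
postTR [337.17 104.03]
stripe [332.52 100.28]
foot row 117 [ 0  3  2  0  4 14 19 23 35 25 28 30 33 39 40 42 44 35 36 40 26  4 -1 -2
 -1 -4]
foot row 118 [-1  0  0  2  3  6 10 21 22 28 19 24 25 28 24 30 28 29 33 27 15  5 -1  1
  0 -1]
foot row 119 [ 3  2  2  1  1  0  5 15 18 27 28 20 20 27 22 21 22 19 26 20  4  2 -2 -2
  1 -3]
post row 106 [-2  0 -1 -1  2 -1 -1  0  8 22 21 17 17 24 19 18 24 19 19 11  1  1  1  0
  1 -2]
post row 108 [-1  0 -2 -1 -1  0 -3  1 11 19 29 18 23 19 24 21 26 23 18 10 -2 -1  3  0
 -1 -4]
post row 111 [-2 -2 -1  0 -1  1 -1  3 13 18 23 24 21 26 21 22 26 21 19  7 -1  2  0 -1
 -2  0]
col 328 [(98, np.int64(29)), (99, np.int64(13)), (100, np.int64(9)), (101, np.int64(36)), (102, np.int64(52)), (103, np.int64(40)), (104, np.int64(24)), (105, np.int64(25)), (106, np.int64(21)), (107, np.int64(28)), (108, np.int64(29)), (109, np.int64(24)), (110, np.int64(29)), (111, np.int64(23)), (112, np.int64(26)), (113, np.int64(26)), (114, np.int64(19)), (115, np.int64(31)), (116, np.int64(38)), (11
[... 1386 characters left out ...]
5 74 50 47 42 28 33 35 31 40 37 39 41 40 40 40 38 41 61 78 87
 82 86 83 81]
pocket 128 [83 87 82 83 67 42 32 27 23 16 19 16 18 21 13 14  8 21 23 23 32 61 82 84
 85 83 84 87]
pocket 130 [83 84 81 86 82 82 66 28 19 16 20 12 17 17 15 19 17 20 17 23 44 74 83 85
 80 84 86 83]
pocket 131 [84 82 83 84 87 83 66 48 42 31 30 20 24 22 23 19 20 20 15 27 51 84 85 83
 82 82 85 82]
pcol 328 [40 37 40 60 79 75 47 45 35 25 19 14 20 30 58 86 85 84 86 81 69 45]
pcol 331 [39 37 38 43 66 76 52 45 37 21 21 20 17 22 51 81 85 83 84 83 72 53]
pcol 334 [44 34 36 41 61 83 68 45 40 28  8 18 17 20 29 61 84 85 83 85 80 62]
pNR [337.23 132.85]
pNL [323.38 130.81]
pFR [339.38 124.48]
pFL [325.76 122.5 ]
fFR [339.21 127.32]
```

Call:
{"op": "drive_tool", "data": {
  "commands": [
    [-0.015,0.01,0.2,0,0,0],
    [0,0,0.2,0,0,0],
    [0,0,0.2,0,0,0],
    [0,0,0.12,0,0,0],
    [0,0,0,0,0,0],
    [0,0,0,0,0,0]
  ]
}}

```text
time: 9.07
tool_pos: [0.5872, -0.0909, 0.1009]
ee_rot: [3.141, 0.0, 1.559]
wrist_force: [-0.4, 0.8, -0.3]
width: 0.0239
finger_force: 30.0
```

Call:
{"op": "drive_tool", "data": {
  "commands": [
    [0,0,0.025,0,0,0],
    [0,0,0.025,0,0,0],
    [0,0,0.025,0,0,0],
    [0,0,0,0,0,0]
  ]
}}

```text
time: 9.57
tool_pos: [0.587, -0.0907, 0.0975]
ee_rot: [-3.141, -0.0, 1.559]
wrist_force: [0.0, 0.8, -0.8]
width: 0.024
finger_force: 30.0
```

Call:
{"op": "drive_tool", "data": {
  "commands": [
    [0,0,0.025,0,0,0],
    [0,0,0.025,0,0,0],
    [0,0,0,0,0,0]
  ]
}}

```text
time: 9.95
tool_pos: [0.587, -0.0907, 0.0955]
ee_rot: [-3.141, -0.0, 1.559]
wrist_force: [-0.8, 0.1, -1.3]
width: 0.0237
finger_force: 30.0
```

```bash
python3 -c "
from h import *
for i in range(4):
  o=get_obs(); print(o['wrist_force'].round(2),o['wrist_torque'].round(3),o['tool_pos'].round(4)); snapshot('side')"
```

```text
[-0.8   0.11 -1.28] [ 0.037 -0.08   0.056] [ 0.587  -0.0907  0.0955]
[-0.74  0.63 -1.07] [-0.028 -0.088 -0.017] [ 0.587  -0.0907  0.0955]
[-0.99 -0.13 -1.11] [ 0.034 -0.149  0.003] [ 0.587  -0.0907  0.0956]
[-0.5   0.79 -0.34] [ 0.046 -0.096 -0.016] [ 0.587  -0.0907  0.0956]
```

No contact force with the foot 3 mm below the rim, so it's entering the pocket. Continuing gently.

Call:
{"op": "drive_tool", "data": {
  "commands": [
    [0,0,0.025,0,0,0],
    [0,0,0.025,0,0,0],
    [0,0,0.025,0,0,0],
    [0,0,0,0,0,0]
  ]
}}

```text
time: 10.65
tool_pos: [0.587, -0.0907, 0.0925]
ee_rot: [-3.141, -0.0, 1.559]
wrist_force: [0.4, 1.3, -0.4]
width: 0.0241
finger_force: 30.0
```

Call:
{"op": "drive_tool", "data": {
  "commands": [
    [0,0,0.025,0,0,0],
    [0,0,0.02,0,0,0],
    [0,0,0,0,0,0]
  ]
}}

```text
time: 11.02
tool_pos: [0.587, -0.0907, 0.0907]
ee_rot: [-3.141, -0.0, 1.559]
wrist_force: [0.5, 0.5, -0.8]
width: 0.0237
finger_force: 30.0
```

Call:
{"op": "drive_tool", "data": {
  "commands": [
    [0,0,0.02,0,0,0],
    [0,0,0.02,0,0,0],
    [0,0,0,0,0,0]
  ]
}}

```text
time: 11.4
tool_pos: [0.5871, -0.0907, 0.0896]
ee_rot: [3.141, 0.0, 1.559]
wrist_force: [-0.6, 0.6, 1.7]
width: 0.0236
finger_force: 30.0
```

Run:
```python
from h import *
s=snapshot('side'); c=s['image'][90:140,299:363]; cv2.imwrite('pics/e.png',cv2.convertScaleAbs(cv2.resize(c,None,fx=8,fy=8,interpolation=cv2.INTER_CUBIC),alpha=1.8))
for i in range(3):
  o=get_obs(); print(o['wrist_force'].round(2),o['tool_pos'].round(4)); snapshot('side')
```

```text
[-0.61  1.88  0.99] [ 0.5871 -0.0907  0.0896]
[-0.37  0.91  1.81] [ 0.5871 -0.0907  0.0896]
[0.07 0.74 1.37] [ 0.5871 -0.0907  0.0896]
```

View pics/e.png

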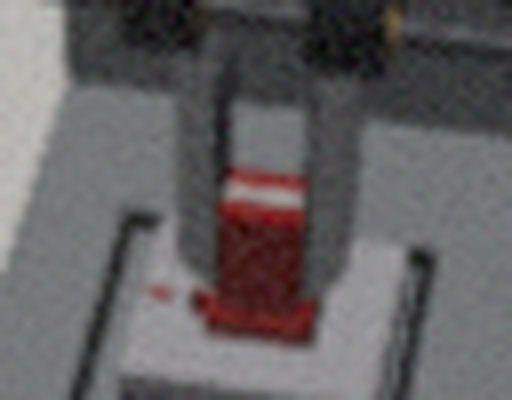

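The side view shows the foot in the pocket, with the stripe centre at about (332,114). I'll check that row against the seated height.

Run:
```python
from h import *
s=snapshot('side')
for z in(.118,.122,.127): print(z,proj(s,(.5871,-.0907,z)))
im=s['image'].astype(int); sat=im[...,2]-im[...,1]
for u in (331,332,334): print(sat[108:136,u])
P=pts(s);print('post top z',P[112:116,330:336,2].round(3))
print('plate z',np.median(P[126:136,343:346,2]), 'before', np.median(pts(np.load('side0.npy',allow_pickle=True).item())[126:136,343:346,2]))
```

```text
0.118 (np.float64(331.8126837326871), np.float64(114.07904011194316))
0.122 (np.float64(331.86359955141074), np.float64(112.71013787966929))
0.127 (np.float64(331.927753063496), np.float64(110.98533234568735))
[-2 -1  3 25 44 20  4 20 47 38 26 20 29 18 19 26 21 18 21 24 28 31 40 24
  8  2  2  1]
[ 0 -2  2 21 47 21  4 15 49 44 25 20 22 25 28 20 28 23 26 21 20 31 39 27
 13  6  2  1]
[ 0 -1 -1  9 41 26 -1  8 40 47 31 22 19 18 23 23 20 19 21 24 24 30 41 28
 15  7  2  0]
post top z [[0.119 0.117 0.117 0.116 0.118 0.118]
 [0.117 0.118 0.119 0.118 0.116 0.117]
 [0.119 0.118 0.117 0.117 0.117 0.118]
 [0.118 0.117 0.118 0.118 0.116 0.117]]
plate z 0.0761726130627982 before 0.07624203178376027
```

Top face is at 0.118 m, the plate hasn't moved, and there is light floor contact, so the block is home. Release and lift.

Call:
{"op": "drive_tool", "data": {
  "commands": [
    [0,0,0.01,0,0,0],
    [0,0,0,0,0,0]
  ]
}}

```text
time: 11.9
tool_pos: [0.5871, -0.0907, 0.0891]
ee_rot: [3.141, 0.0, 1.559]
wrist_force: [-1.0, 1.3, 2.9]
width: 0.0238
finger_force: 30.0
```

Call:
{"op": "drive_tool", "data": {
  "commands": [
    [0,0,0,0,0,0],
    [0,0,0,0,0,0],
    [0,0,0,0,0,0],
    [0,0,0,0,0,0],
    [0,0,0,0,0,0]
  ],
  "gripper": 0.5
}}

```text
time: 12.52
tool_pos: [0.587, -0.0908, 0.0888]
ee_rot: [-3.142, 0.0, 1.559]
wrist_force: [-0.6, 0.4, 0.0]
width: 0.0469
finger_force: 0.0
```

Call:
{"op": "drive_tool", "data": {
  "commands": [
    [0,0,-0.1,0,0,0],
    [0,0,-0.4,0,0,0],
    [0,0,-0.7,0,0,0],
    [0,0,-0.5,0,0,0],
    [0,0,-0.2,0,0,0],
    [0,0,0,0,0,0]
  ]
}}

```text
time: 13.28
tool_pos: [0.5875, -0.0909, 0.166]
ee_rot: [3.14, 0.001, 1.559]
wrist_force: [-0.5, 0.4, -0.2]
width: 0.0469
finger_force: 0.0
```

Run:
```python
from h import *
s=snapshot('side'); T=snapshot('top')
P=pts(s);print('post top z',P[112:116,330:336,2].round(3))
im=s['image'].astype(int); print((im[...,2]-im[...,1])[108:136,332])
# button centre from both views
g=s['image'].max(2); print(g[132:154,391]); print(g[142,378:405]); 
c=s['image'][125:160,360:420]; cv2.imwrite('pics/f.png',cv2.convertScaleAbs(cv2.resize(c,None,fx=10,fy=10,interpolation=cv2.INTER_CUBIC),alpha=1.8))
m=np.zeros(g.shape,bool); m[130:155,375:405]=1; m&=(P[...,2]>.064)&(P[...,2]<.075); print('btn side pts',m.sum(),np.median(P[m],0),cv2.minEnclosingCircle((P[m][:,:2]*1000).astype('float32')))
go((.4476,-.094,.08),1.559)
```

```text
post top z [[0.115 0.116 0.115 0.115 0.117 0.117]
 [0.118 0.117 0.117 0.115 0.116 0.12 ]
 [0.119 0.118 0.117 0.117 0.118 0.118]
 [0.116 0.118 0.119 0.116 0.119 0.116]]
[-2 -2 -3 13 43 22  3 18 45 45 25 30 23 22 27 23 20 23 24 22 24 30 40 22
 10  3  1  0]
[52 50 60 72 70 75 74 74 75 74 71 43 39 37 25 12 20 20 22 34 55 56]
[ 67  65  52  21  21  21  24  31  42  51  61  66  71  71  67  62  58  50
  36  18  22  34  48  75  99 104 101]
btn side pts 72 [ 0.44789653 -0.09160672  0.06574343] ((446.8357849121094, -91.44335174560547), 13.48774242401123)
t 13.375 turn wz -0.0 shift [-0.126 -3.474  2.102] rpy [-3.1402e+00 -2.0000e-04  1.5588e+00]
```

View pics/f.png

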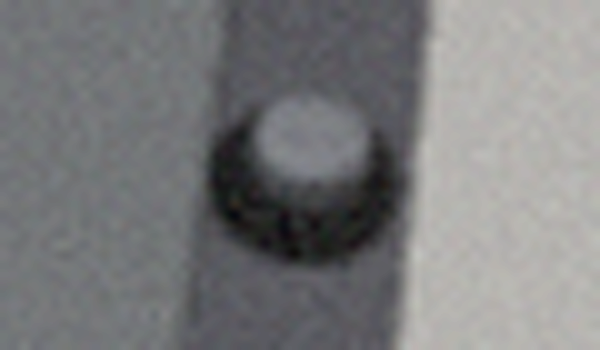

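The crop shows the button's top at about (391,138.5), roughly (0.447, -0.093, 0.066) in the world. Close the fingers and move over it.

Call:
{"op": "drive_tool", "data": {
  "commands": [
    [0,-0.4,0,0,0,0],
    [-0.05,-0.8,0,0,0,0],
    [-0.05,-0.9,0,0,0,0],
    [0,-0.9,0,0,0,0],
    [0,-0.48,0.4,0,0,0],
    [0,0,0.7,0,0,0],
    [0,0,0.7,0,0,0],
    [0,0,0.3,0,0,0],
    [0,0,0,0,0,0],
    [0,0,0,0,0,0]
  ],
  "gripper": 1
}}

```text
time: 14.62
tool_pos: [0.4486, -0.0933, 0.0818]
ee_rot: [3.14, 0.001, 1.559]
wrist_force: [0.0, -0.1, 0.5]
width: 0.0006
finger_force: 0.0
```

Call:
{"op": "drive_tool", "data": {
  "commands": [
    [0,0,0.1,0,0,0],
    [0,0,0.1,0,0,0],
    [0,0,0.05,0,0,0],
    [0,0,0.05,0,0,0],
    [0,0,0,0,0,0]
  ]
}}

```text
time: 15.25
tool_pos: [0.4477, -0.0931, 0.0687]
ee_rot: [-3.141, 0.0, 1.559]
wrist_force: [0.4, 0.3, -0.2]
width: 0.0004
finger_force: 0.0
```

Call:
{"op": "drive_tool", "data": {
  "commands": [
    [0,0,0.05,0,0,0],
    [0,0,0.05,0,0,0],
    [0,0,0,0,0,0]
  ]
}}

```text
time: 15.62
tool_pos: [0.4481, -0.0932, 0.0652]
ee_rot: [3.141, 0.0, 1.559]
wrist_force: [-0.8, -0.3, 2.5]
width: 0.0004
finger_force: 1.3
```

Call:
{"op": "drive_tool", "data": {
  "commands": [
    [0,0,0.05,0,0,0],
    [0,0,0.05,0,0,0],
    [0,0,0,0,0,0]
  ]
}}

```text
time: 16.0
tool_pos: [0.4481, -0.0932, 0.0613]
ee_rot: [3.141, 0.0, 1.559]
wrist_force: [-1.9, 0.2, 4.7]
width: 0.0008
finger_force: 2.4
```

Call:
{"op": "drive_tool", "data": {
  "commands": [
    [0,0,0.03,0,0,0],
    [0,0,0.03,0,0,0],
    [0,0,0,0,0,0]
  ]
}}

```text
time: 16.38
tool_pos: [0.4481, -0.0932, 0.061]
ee_rot: [3.141, 0.001, 1.559]
wrist_force: [-4.3, 1.7, 15.3]
width: 0.0007
finger_force: 7.5
```

```bash
python3 -c "
from h import *
for i in range(3):
  o=get_obs(); print(o['wrist_force'].round(2),o['tool_pos'].round(4)); snapshot('side')"
```

```text
[-4.26  1.71 15.31] [ 0.4481 -0.0932  0.061 ]
[-6.03  1.47 14.54] [ 0.4482 -0.0932  0.061 ]
[-4.47  1.72 14.75] [ 0.4482 -0.0932  0.061 ]
```

Hard stop: 15 N with only 0.3 mm more travel, so the button is fully down. Retract and check.

Call:
{"op": "drive_tool", "data": {
  "commands": [
    [0,0,-0.1,0,0,0],
    [0,0,-0.4,0,0,0],
    [0,0,-0.8,0,0,0],
    [0,0,-0.8,0,0,0],
    [0,0,-0.4,0,0,0],
    [0,0,0,0,0,0],
    [0,0,0,0,0,0]
  ]
}}

```text
time: 17.4
tool_pos: [0.447, -0.0928, 0.1569]
ee_rot: [-3.139, -0.001, 1.559]
wrist_force: [-0.1, -0.1, -0.6]
width: 0.0007
finger_force: 0.0
```

Run:
```python
from h import *
s=snapshot('side'); P=pts(s);print('post top z',np.median(P[112:116,330:336,2]))
im=s['image'].astype(int); print((im[...,2]-im[...,1])[108:136,332])
cv2.imwrite('pics/g.png',s['image'])
```

```text
post top z 0.11727630430730296
[-3 -3 -1 13 44 22  5 17 47 44 28 21 25 23 27 25 20 23 26 25 25 33 49 23
 14  3  1 -1]
```

View pics/g.png

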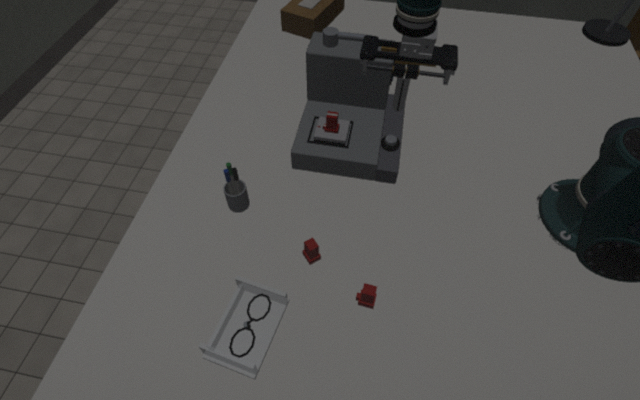

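The block is seated at (332,122), the button is back up at (391,142), the other items haven't moved, and the robot is touching nothing.

```bash
python3 -c "
from bench import close_job
print(close_job())"
```

```text
the job is handed in; nothing more can be done
None
```

The striped block is fully home in the nest, released and clamped: I pressed the button to its hard stop only after the block was seated, never pushed the nest near its stop, left the other items alone, and handed the job in at about 17 s.

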